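# Test the folding stay of a small steel tool chest

### The job

Test the folding lid stay of the small steel chest: raise the lid by its bar handle until the stay locks straight, and let go so that the lid stands open by itself, untouched, for two seconds. Then push the knee of the stay back towards the hinge so that it folds, and have the lid come down gently, without slamming, until it is fully shut. Do not shift the loose things beside the chest.

Things in the scene. Friction and masses are not known exactly. Their poses are not given: they have to be found in the camera images.
- chest: grey-painted steel tool chest, 200 mm deep (its x; front at -x), 260 mm wide (its y), 95 mm high, walls 6 mm, fixed to the worktop; origin: centre of its underside. A folding stay of two steel straps, about 85 mm each, sits just inside the right-hand (-y) wall, hidden while the lid is shut. The lid, a tray 206 x 264 x 22 mm, is hinged along the rear top edge.
- lid (a joint): lid angle, rad: 0 shut, about 1.21 (70 degrees) raised to the stop, which the stay sets; the front edge swings up and away from the robot. Let go at 1.18 or more it locks by the stay's spring; let go below 1.1 it sinks shut by itself, slowed by a soft-close damper, in 5 to 10 s. Raising takes some 5 to 10 N at the handle.
- stay_knee (a joint): knee angle, rad: 0 folded (lid shut), 2.75 straight, 2.96 locked: a light spring snaps it past straight onto its stop as the lid reaches full height. Pushed back below about 2.0, the lid's weight takes over: the stay goes on folding and the lid sinks slowly shut.
- handle (a point): middle of the lid's handle, a straight round steel bar 12 mm thick, 110 mm long, parallel to the hinge line. Lid shut: 235 mm in front of and 55 mm above the hinge line, 33 mm above the lid's top face, free all round, height 150 mm. It may turn between the fingers as the lid swings.
- hinge (a point): middle of the lid's hinge line, at chest x +100 mm, z +95 mm; axes as the chest's (y is the hinge line)
- knee_plate (a point): centre of the front face of the stay's thumb plate, at the knee: 46 mm wide (along chest y), 34 mm high, 4 mm thick. Locked, it is at chest (-9, -90, 148) mm, facing forward and up about 25 degrees; pushing it 40 to 50 mm back and slightly down, a few N, folds the stay. The raised lid leans over it: come from the front, tool leaning 30 to 45 degrees, and draw back before the lid sinks.
- carton: bystander: brown cardboard carton 76 x 125 x 52 mm left of the chest, loose; origin: centre of its underside
- glue: bystander: white glue stick with a red cap, 29 mm across, 96 mm high, standing right of the chest, loose; origin: centre of its underside
- measure: bystander: yellow and black pocket tape measure 47 x 78 x 64 mm standing right of the chest near its front, loose; origin: centre of its underside

How it is judged:
On the way, in this order (a step that is already met when the one before it is completed fails the run):
1. the lid stands open on its locked stay by itself, nothing touching the chest (value of joint lid above 1.1 rad and value of joint stay_knee above 2.85 rad and contact force between each of the fingers, the arm and chest below 0.2 N), for 1 s.
2. the knee of the stay is folded while the lid is still up (value of joint stay_knee below 2.4 rad and value of joint lid above 0.5 rad).
At the end, for the whole second after the job is handed in: The lid is fully shut (lid joint below 0.04 rad) and at rest, and the carton, glue stick and tape measure stand upright within 30 mm of where they were (value of joint lid below 0.04 rad and velocity of joint lid between -0.05 and 0.05 rad/s and angle between each of carton, glue, measure's own z axis and vertical below 0.3 rad); the robot touches nothing.
It fails at once if the lid slams: it closes faster than 0.9 rad/s over its last 0.4 rad (value of joint lid below 0.4 rad and velocity of joint lid below -0.9 rad/s).
It fails at once if a bystander is shifted by more than 30 mm (distance of any of carton, glue, measure from where it was at the start of the episode above 0.03 m).
It also fails if it takes over 61 s, if anything falls off the work surface, if the arm or the gripper's body presses on something with over 40 N, if the wrist force passes 120 N, or if a joint passes its speed limit or range.

### The arm

A 6-joint arm with a two-finger parallel gripper is mounted at the origin on a cart in front of the work surface, level with it; the furniture and walls round the work are solid. World frame = base frame: x ahead of the robot, y to its left, z up, the work surface at z = 0. Lengths are in m, angles in rad, forces in N, time in s.
With the tool pointing down it reaches from about 0.3 to 0.775 m from the base axis. Payload 14.6 kg.
Tool frame: the origin (TCP) lies between the finger pads; the fingertips stand ctrl.tip_extent ahead of it and the grasp point (between the pads) lies 3 mm ahead of it (ctrl.tip_extent is the distance from the TCP to the fingertips, in m); z points along the fingers, y is the line along which they close (so a half turn about z gives the same grasp; the last joint's range is limited). The gripper opens to 94 mm and grips with 3 to 60 N. Pads are 16 mm wide; open, the fingers measure 119 mm over their backs; the gripper's body (75 mm by 177 mm) begins 78 mm behind the grasp point.
Start: joints at [1.116, 0.3, 1.521, -0, 1.321, -0.067], TCP at [0.208, 0.509, 0.227] pointing down, gripper open.
Joint ranges: [-3.03, 3.03], [-0.79, 2.21], [0.23, 2.52], [-1.04, 4.18], [0, 3.07], [-2.55, 2.55]. Speed limits (rad/s): [2.22, 2.22, 2.57, 3.14, 3.14, 3.14].

### API

Orientations are given as [roll, pitch, yaw] about the fixed x, y, z axes, in that order (R = Rz(yaw) Ry(pitch) Rx(roll)).
In Python, from station import ctrl gives the robot as it stands.
- The arm moves only by the shell command python3 shift.py 'ROWS' [OPENING] [FORCE]. ROWS is a JSON list of rows, 1 to 10 of them, each an object with the fields d (a list: dx, dy, dz in fractions of the full range, 1 being 0.4 m), rot (a list: a rotation vector rx, ry, rz in shares of pi/2 rad (1.0 is pi/2 rad)); a field left out counts as zero; each row shifts and turns the commanded pose from where the row before left it, along the tool's axes as they then stand; what a row does not reach is not made up. A row lasts 1/10 s, in which the tool goes at most 0.05 m and 0.15 rad, less where a joint would pass 70% of its speed; a pose out of reach is approached as far as the arm can. OPENING is the finger opening in m, set as the command begins (- or left out keeps the last). The fingers move at their own pace and stop on an object; FORCE is the grip in N (left out, the last holds). Time passes only in rows, so rows that do not move let the fingers close. It prints the time, the measured TCP pose, the force, the opening and the grip force at its end. A shift or turn number past 1, either way, is cut back to 1. Input that does not fit is refused with a message, and nothing moves.
- ctrl.get_obs(): the state, without advancing time (a new reading comes with each control period).
- ctrl.camera(name): name is "scene" or "top" or "wrist"; returns a dict with "pixels" (480x640x3 uint8, blue, green, red), "fx", "fy", "cx", "cy" (pixels), "extrinsics" (4x4, takes a point from camera to world coordinates). Camera axes: x right, y up, looking along -z (the intrinsics and any distortion apply to the point x, -y, -z); pixel columns grow to the right and rows downward; lengths in m; the calibration is good to about 2 mm. The wrist camera is an equidistant fisheye: a pixel r from the principal point sees the ray r / f radians off the axis. A picture is of the moment at which its call begins. There is no depth.
- ctrl.hand_in(): hands the job in; it is judged then, once.
The state is a dict: "time_s": time; "qpos": joint angles; "joint_vel": joint speeds; "tau": joint torques, N m; "ee_pos": TCP position; "eef_rot": TCP orientation; "force": force on the tool from outside, world axes, zero at the start; "moment": the same for the moment, N m; "grip_width": finger opening in m; "grip_force": force on a finger pad.
Only numpy, scipy, OpenCV 4.12 (cv2) and the standard library are available. Lean on these libraries where they do the work, as an engineer would, in place of code of your own. Each camera call takes 0.05 s, during which the arm holds its last target. There are 200 camera calls.

## Working session

There is one attempt and no reset: what is moved stays moved. The work goes in short steps, Python scripts to look and compute and a shell command to move; the robot and the scene stay as the last step left them, time stands still between calls to the robot, and variables do not carry over. Pictures are saved under pics/ and viewed, at most 12 in all, crops included, and the job is handed in when it is done.

```bash
ls; mkdir -p pics
python3 - <<'E'
from station import ctrl
import cv2,numpy as np
print(ctrl.tip_extent,ctrl.get_obs())
for n in("scene","top"):
    c=ctrl.camera(n);cv2.imwrite(f"pics/{n}0.png",c["pixels"]);print(n,c["fx"],c["fy"],c["cx"],c["cy"],np.array(c["extrinsics"]).round(4).tolist(), [k for k in c])
E
```

```text
pics
shift.py
station.py
0.022 {'time_s': 0.0, 'qpos': array([ 1.11638590e+00,  3.00522190e-01,  1.52159491e+00,  5.83742285e-06,
        1.32072207e+00, -6.66388291e-02]), 'joint_vel': array([ 0.00232727, -0.00059642, -0.00157689,  0.001261  , -0.00107509,
       -0.00203583]), 'tau': array([-3.66974018e-05, -5.31809521e+01, -3.52730370e+01,  7.07636168e-02,
        2.44434597e-02, -9.45700231e-05]), 'ee_pos': array([0.20788146, 0.50893241, 0.22685245]), 'eef_rot': array([-3.14034928e+00, -8.86463845e-05,  2.75381956e+00]), 'force': array([0.34948467, 0.918075  , 0.58032814]), 'moment': array([-0.02470263,  0.0350377 ,  0.00123745]), 'grip_force': 0.0, 'grip_width': 0.0938617946039292}
scene 566.916527982082 566.916527982082 316.7181087787275 236.76654899138495 [[0.6704, 0.3861, -0.6337, 0.047], [-0.742, 0.3465, -0.5739, -0.5702], [-0.002, 0.8549, 0.5188, 0.5976], [0.0, 0.0, 0.0, 1.0]] ['pixels', 'fx', 'fy', 'cx', 'cy', 'extrinsics']
top 444.87015849034344 444.87015849034344 319.42569669913314 231.70354680545654 [[0.2095, 0.9542, -0.2136, 0.4462], [-0.9778, 0.2053, -0.0416, -0.0649], [0.0041, 0.2176, 0.976, 0.9533], [0.0, 0.0, 0.0, 1.0]] ['pixels', 'fx', 'fy', 'cx', 'cy', 'extrinsics']
```

View pics/top0.png

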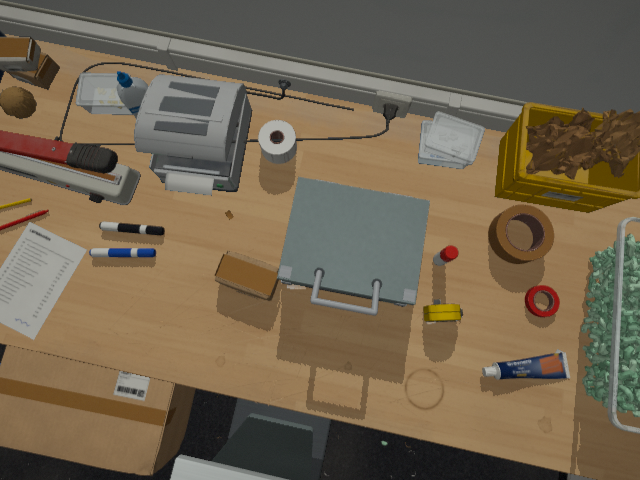

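View pics/scene0.png

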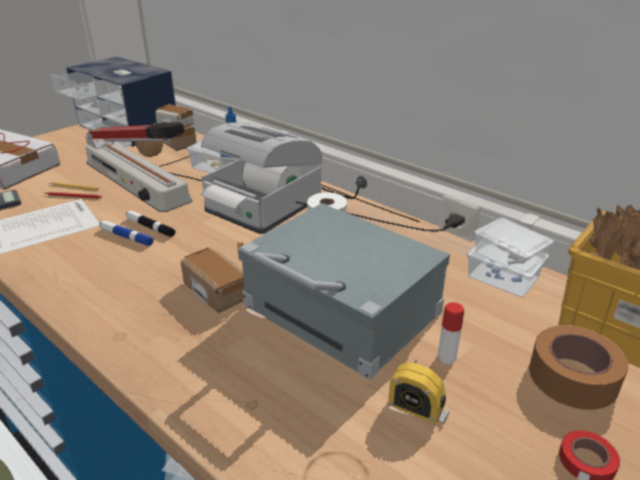

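The top view shows the grey lid with corners at about (299,178), (429,200), (416,303) and (279,285). The handle bar runs from (313,300) to (376,309). The carton is left at (247,275), the glue right at (449,254) and the tape at (442,313). The scene view agrees: bar from (252,256) to (335,287).

```bash
cat > h.py <<'E'
import numpy as np,cv2
from station import ctrl
def ray(c,u,v):
    E=np.array(c["extrinsics"]);d=np.array([(u-c["cx"])/c["fx"],-(v-c["cy"])/c["fy"],-1.]);return E[:3,3],E[:3,:3]@d
def plane(c,u,v,z):
    o,d=ray(c,u,v);return o+d*(z-o[2])/d[2]
def two(r1,r2):
    A=np.array([r1[1],-r2[1]]).T;t=np.linalg.lstsq(A,r2[0]-r1[0],rcond=None)[0]
    a=r1[0]+t[0]*r1[1];b=r2[0]+t[1]*r2[1];return (a+b)/2,np.linalg.norm(a-b)
def proj(c,p):
    E=np.array(c["extrinsics"]);q=E[:3,:3].T@(np.asarray(p)-E[:3,3]);return c["cx"]+c["fx"]*q[0]/-q[2],c["cy"]-c["fy"]*q[1]/-q[2]
E
python3 - <<'E'
from h import *
c=ctrl.camera("top");s=ctrl.camera("scene")
for n,u,v,z in[("RL",299,178,.117),("RR",429,200,.117),("FR",416,303,.117),("FL",279,285,.117),("hL",313,300,.15),("hR",376,309,.15),("glue",449,253,.096),("meas",442,313,.064),("carton",247,275,.052)]:
    print(n,plane(c,u,v,z).round(3))
im=c["pixels"];hsv=cv2.cvtColor(im,cv2.COLOR_BGR2HSV)
print(hsv[240,350],hsv[305,345],hsv[300,300], im[240,350])
m=((hsv[...,0]>75)&(hsv[...,0]<110)&(hsv[...,1]>20)&(hsv[...,2]>90)).astype(np.uint8)
m=cv2.morphologyEx(m,cv2.MORPH_OPEN,np.ones((11,11)))
k=max(cv2.findContours(m,0,2)[0],key=cv2.contourArea)
print(cv2.contourArea(k),cv2.approxPolyDP(k,8,True)[:,0].tolist())
b=cv2.resize(im[270:330,270:460],None,fx=4,fy=4,interpolation=2);cv2.imwrite("pics/c1.png",b)
b=cv2.resize(s["pixels"][200:380,220:420],None,fx=3.3,fy=3.3,interpolation=2);cv2.imwrite("pics/c2.png",b)
E
```

```text
RL [0.727 0.033 0.117]
RR [ 0.737 -0.226  0.117]
FR [ 0.534 -0.233  0.117]
FL [0.513 0.023 0.117]
hL [ 0.497 -0.046  0.15 ]
hR [ 0.505 -0.159  0.15 ]
glue [ 0.645 -0.285  0.096]
meas [ 0.531 -0.297  0.064]
carton [0.524 0.098 0.052]
[ 83  25 122] [ 84   9 149] [ 17 114 116] [119 122 110]
11920.0 [[297, 183], [293, 222], [302, 223], [288, 225], [282, 254], [296, 281], [313, 282], [304, 268], [346, 272], [324, 275], [324, 286], [371, 293], [380, 269], [382, 297], [411, 287], [426, 201], [414, 210], [413, 199], [395, 197], [385, 210], [384, 193], [358, 191], [338, 210], [334, 184]]
```

View pics/c1.png

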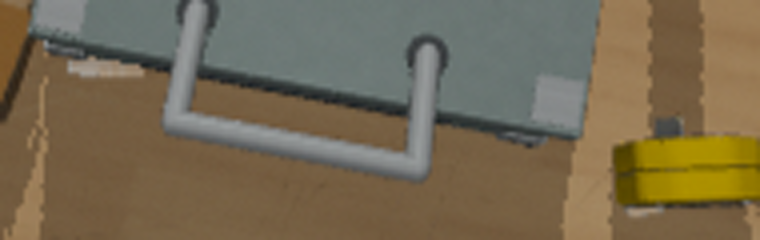

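View pics/c2.png

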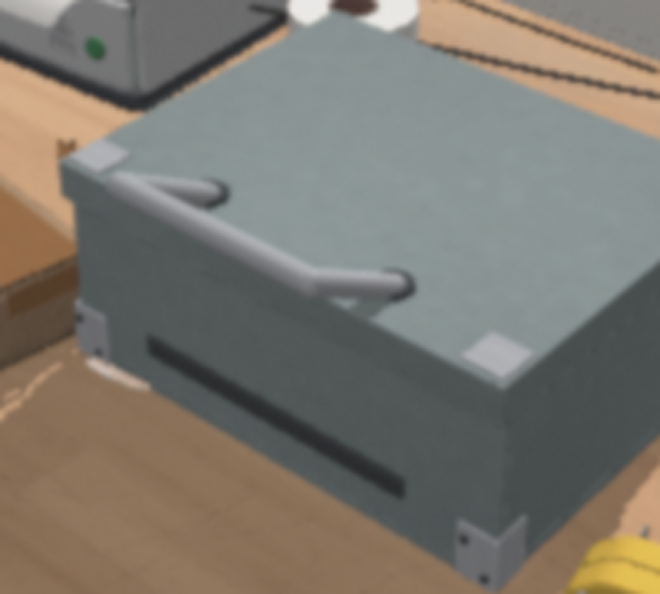

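The crops show the bar's left end at top (313,300.5) and right end at (375,312), with lid front corners at (278,279) and (415,304). In the scene view the bar ends are at (255,254) and (314.5,287), and the lid's front right corner is at (373,317).

Run:
```python
from h import *
c=ctrl.camera("top");s=ctrl.camera("scene")
P={}
for n,u,v,z in[("RL",299,178,.117),("RR",429,200,.117),("FR",415,304,.117),("FL",278,279,.117),("hL",313,300.5,.15),("hR",375,312,.15)]:
    P[n]=plane(c,u,v,z);print(n,P[n].round(4))
for a,b in(((313,300.5),(255,254)),((375,312),(314.5,287)),((415,304),(373,317))):
    p,e=two(ray(c,*a),ray(s,*b));print("2view",p.round(4),e.round(4))
for a,b in(("RL","RR"),("FL","FR"),("hL","hR"),("RL","FL"),("RR","FR")):
    d=P[b]-P[a];print(a,b,np.linalg.norm(d).round(4),np.degrees(np.arctan2(d[1],d[0])).round(2))
```

```text
RL [0.7272 0.0331 0.117 ]
RR [ 0.7366 -0.2257  0.117 ]
FR [ 0.5319 -0.2319  0.117 ]
FL [0.5237 0.0279 0.117 ]
hL [ 0.4964 -0.0458  0.15  ]
hR [ 0.4997 -0.1579  0.15  ]
2view [ 0.4955 -0.0453  0.1533] 0.0017
2view [ 0.4992 -0.1576  0.1478] 0.0017
2view [ 0.5318 -0.2317  0.1172] 0.0004
RL RR 0.2591 -87.92
FL FR 0.2599 -88.2
hL hR 0.1122 -88.3
RL FL 0.2035 -178.52
RR FR 0.2048 -178.28
```

Units first: shifts go in shares of 0.4 m and turns go in shares of pi/2 rad. So -0.005 m / 0.4 = -0.0125, 0.144 rad / 1.5708 = 0.0917.

```bash
python3 shift.py '[{"d": [0, 0, -0.0125], "rot": [0, 0, 0.0917]}, {"rot": [0, 0, 0.0917]}, {"rot": [0, 0, 0.0917]}, {"rot": [0, 0, 0.0917]}, {"rot": [0, 0, 0.0917]}, {"rot": [0, 0, 0.0917]}, {"rot": [0, 0, 0.0917]}, {"rot": [0, 0, 0.0917]}]' 0.05 15
python3 shift.py '[{"d": [-0.11, 0.035, 0]}, {"d": [-0.11, 0.035, 0]}, {"d": [-0.11, 0.035, 0]}, {"d": [-0.11, 0.035, 0]}, {"d": [-0.11, 0.035, 0]}, {"d": [-0.11, 0.035, 0]}, {"d": [-0.11, 0.035, 0]}, {"d": [-0.11, 0.035, 0]}, {"d": [-0.11, 0.035, 0]}, {"d": [-0.11, 0.035, 0]}]'
cat >> h.py <<'E'
from scipy.spatial.transform import Rotation as Ro
YAW=0.0312; HB=np.array([.498,-.102,.150]); HI=np.array([.733,-.0946,.095]); CH=HI-np.array([.1*np.cos(YAW),.1*np.sin(YAW),.095])
CR=Ro.from_euler('z',YAW)
def ori(lean,across=False):  # tool x=+chest y, y=+chest x, z down, leaned forward; across: turned 90 deg about tool z
    R=CR*Ro.from_matrix(np.array([[0,1,0],[1,0,0],[0,0,-1.]]))*Ro.from_rotvec([-lean,0,0])
    return R*Ro.from_euler('z',np.pi/2 if across else 0)
def togo(p,R,o=None):
    o=o or ctrl.get_obs();A=Ro.from_euler('xyz',o["eef_rot"])
    print("t",round(o["time_s"],2),"pos",o["ee_pos"].round(4),"F",o["force"].round(1),"q",o["qpos"].round(2))
    print("d in tool now",A.inv().apply(p-o["ee_pos"]).round(4),"in target axes",R.inv().apply(p-o["ee_pos"]).round(4),"rotvec",(A.inv()*R).as_rotvec().round(4))
E
python3 - <<'E'
from h import *
R=ori(.785);z=R.apply([0,0,1]);print(z,CH);togo(HB-.103*z,R)
E
```

```text
time_s: 1.1
ee_pos: [0.208, 0.5091, 0.2324]
eef_rot: [-3.142, 0.0, 1.596]
force: [0.4, -0.0, -0.5]
grip_width: 0.05
grip_force: 0.0
time_s: 2.1
ee_pos: [0.3617, 0.0718, 0.2327]
eef_rot: [3.141, -0.0, 1.602]
force: [1.1, 0.9, 0.4]
grip_width: 0.0502
grip_force: 0.0
[ 0.70648118  0.02204937 -0.70738827] [ 0.63304867 -0.09771949  0.        ]
t 2.1 pos [0.3617 0.0718 0.2327] F [1.1 0.9 0.4] q [ 0.1  -0.13  1.97  0.    1.3   0.07]
d in tool now [-0.178   0.058   0.0099] in target axes [-0.178  0.034  0.048] rotvec [-7.841e-01 -0.000e+00 -1.000e-04]
```

To row units: -0.03 m / 0.4 = -0.075, -0.028 m / 0.4 = -0.07, -0.131 rad / 1.5708 = -0.0834.

```bash
python3 shift.py '[{"d": [-0.075, 0, 0], "rot": [-0.0834, 0, 0]}, {"d": [-0.075, 0, 0], "rot": [-0.0834, 0, 0]}, {"d": [-0.075, 0, 0], "rot": [-0.0834, 0, 0]}, {"d": [-0.075, 0, 0], "rot": [-0.0834, 0, 0]}, {"d": [-0.075, 0, 0], "rot": [-0.0834, 0, 0]}, {"d": [-0.07, 0, 0], "rot": [-0.0828, 0, 0]}, {"d": [0, 0.0425, 0.06]}, {"d": [0, 0.0425, 0.06]}, {}]'
python3 - <<'E'
from h import *
R=ori(.785);z=R.apply([0,0,1]);togo(HB-.003*z,R)
c=ctrl.camera("wrist");cv2.imwrite("pics/w1.png",c["pixels"])
E
```

```text
time_s: 3.0
ee_pos: [0.425, -0.0802, 0.2146]
eef_rot: [2.449, -0.014, 1.612]
force: [-0.2, 0.6, -1.2]
grip_width: 0.0502
grip_force: 0.0
t 3.0 pos [ 0.425  -0.0802  0.2146] F [-0.2  0.6 -1.2] q [-0.45 -0.26  2.27  0.59  0.6  -0.89]
d in tool now [-0.0257  0.0141  0.0925] in target axes [-0.0241  0.0054  0.0938] rotvec [-0.0926 -0.017  -0.0025]
```

View pics/w1.png

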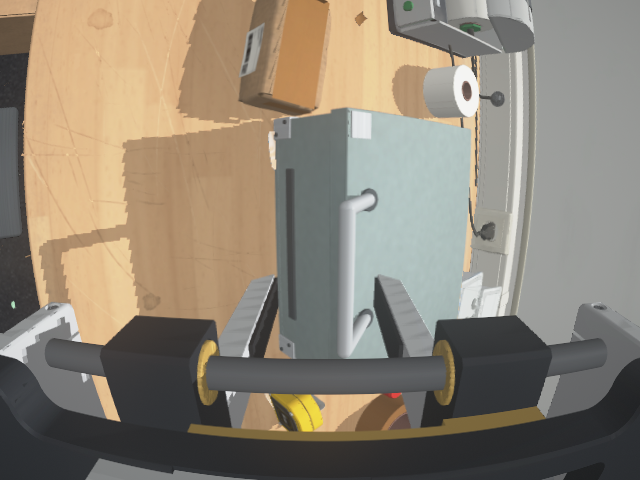

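The wrist view shows the bar (column about 347, rows 200 to 345) lying between the open fingers. I'll finish the turn and go in.

To row units: 0.03 m / 0.4 = 0.075, -0.012 m / 0.4 = -0.03, -0.046 rad / 1.5708 = -0.0293.

```bash
python3 shift.py '[{"d": [-0.03, 0.0075, 0], "rot": [-0.0293, -0.0051, 0]}, {"d": [-0.03, 0.0075, 0], "rot": [-0.0293, -0.0051, 0]}, {"d": [0, 0, 0.075]}, {"d": [0, 0, 0.075]}, {"d": [0, 0, 0.025]}, {}]'
python3 - <<'E'
from h import *
R=ori(.785);z=R.apply([0,0,1]);togo(HB-.003*z,R)
E
```

```text
time_s: 3.65
ee_pos: [0.4785, -0.1017, 0.1693]
eef_rot: [2.356, -0.002, 1.603]
force: [-0.5, -0.5, -0.3]
grip_width: 0.0502
grip_force: 0.0
t 3.65 pos [ 0.4785 -0.1017  0.1693] F [-0.5 -0.5 -0.3] q [-0.46 -0.04  2.25  1.04  0.4  -1.36]
d in tool now [-0.001   0.0001  0.0245] in target axes [-0.001   0.0001  0.0245] rotvec [ 0.0001 -0.0021 -0.0012]
```

To row units: 0.0125 m / 0.4 = 0.0313, 0.012 m / 0.4 = 0.03.

```bash
python3 shift.py '[{"d": [0, 0, 0.0313]}, {"d": [0, 0, 0.03]}, {}]'
python3 shift.py '[{}, {}, {}, {}, {}]' 0 15
python3 - <<'E'
from h import *
R=ori(.785);z=R.apply([0,0,1]);togo(HB-.003*z,R)
# path deltas in tool y,z per 5 deg
r=np.hypot(.235,.055);a0=np.arctan2(.055,.235)
a=a0+np.radians(np.arange(0,71,5));X=-r*np.cos(a);Z=r*np.sin(a)
D=np.c_[np.zeros(14),np.diff(X),np.diff(Z)]
c=np.cos(.785);s=np.sin(.785)
print(np.c_[D[:,1]*c+D[:,2]*s, D[:,1]*s-D[:,2]*c].round(4))
E
```

```text
time_s: 3.95
ee_pos: [0.4959, -0.1014, 0.153]
eef_rot: [2.355, -0.002, 1.602]
force: [-0.0, -0.4, -0.0]
grip_width: 0.0501
grip_force: 0.0
time_s: 4.45
ee_pos: [0.496, -0.1017, 0.1528]
eef_rot: [2.355, -0.001, 1.601]
force: [-0.2, 0.6, 0.3]
grip_width: 0.0137
grip_force: 0.0
t 4.45 pos [ 0.496  -0.1017  0.1528] F [-0.2  0.6  0.3] q [-0.43  0.04  2.22  1.15  0.35 -1.47]
d in tool now [-0.0004 -0.0006  0.0004] in target axes [-0.0004 -0.0006  0.0004] rotvec [ 0.0015 -0.0004 -0.0014]
[[ 0.0184 -0.0103]
 [ 0.0192 -0.0087]
 [ 0.0199 -0.007 ]
 [ 0.0204 -0.0052]
 [ 0.0208 -0.0034]
 [ 0.021  -0.0016]
 [ 0.0211  0.0002]
 [ 0.021   0.0021]
 [ 0.0207  0.0039]
 [ 0.0203  0.0057]
 [ 0.0197  0.0074]
 [ 0.019   0.0091]
 [ 0.0181  0.0107]
 [ 0.0171  0.0123]]
```

To row units: 0.0102 m / 0.4 = 0.0255, 0.01 m / 0.4 = 0.025.

```bash
python3 shift.py '[{}, {"d": [0, 0.0225, -0.0125]}, {"d": [0, 0.0225, -0.0125]}, {"d": [0, 0.024, -0.011]}, {"d": [0, 0.024, -0.011]}, {"d": [0, 0.025, -0.0088]}, {"d": [0, 0.025, -0.0088]}, {"d": [0, 0.0255, -0.0065]}, {"d": [0, 0.0255, -0.0065]}]'
python3 - <<'E'
from h import *
o=ctrl.get_obs();p=o["ee_pos"]+.003*Ro.from_euler('xyz',o["eef_rot"]).apply([0,0,1])-HI
q=CR.inv().apply(p);print(np.hypot(q[0],q[2]),np.degrees(np.arctan2(q[2],-q[0]))-13.17,q,o["force"],o["grip_width"],o["qpos"].round(2))
E
```

```text
time_s: 5.35
ee_pos: [0.5283, -0.1007, 0.2288]
eef_rot: [2.358, -0.002, 1.601]
force: [-4.7, -0.7, -4.5]
grip_width: 0.0112
grip_force: 15.0
0.2416425102645693 19.842194677025965 [-0.20263045  0.00031819  0.13165107] [-4.68238561 -0.69784493 -4.47724145] 0.011206821235466555 [-0.39 -0.03  2.07  0.71  0.46 -0.97]
```

Tracking well: radius 0.2416 m, 19.8°. I'll continue the lift.

```bash
python3 shift.py '[{"d": [0, 0.026, -0.0043]}, {"d": [0, 0.026, -0.0043]}, {"d": [0, 0.0263, -0.002]}, {"d": [0, 0.0263, -0.002]}, {"d": [0, 0.0263, 0.0003]}, {"d": [0, 0.0263, 0.0003]}, {"d": [0, 0.0263, 0.0025]}, {"d": [0, 0.0263, 0.0025]}, {"d": [0, 0.026, 0.005]}, {"d": [0, 0.026, 0.005]}]'
python3 shift.py '[{"d": [0, 0.0255, 0.007]}, {"d": [0, 0.0255, 0.007]}, {"d": [0, 0.0245, 0.0093]}, {"d": [0, 0.0245, 0.0093]}, {"d": [0, 0.0238, 0.0113]}, {"d": [0, 0.0238, 0.0113]}, {"d": [0, 0.0225, 0.0133]}, {}]'
python3 - <<'E'
from h import *
o=ctrl.get_obs();p=o["ee_pos"]+.003*Ro.from_euler('xyz',o["eef_rot"]).apply([0,0,1])-HI
q=CR.inv().apply(p);print(np.hypot(q[0],q[2]),np.degrees(np.arctan2(q[2],-q[0]))-13.17,q,o["force"],o["grip_width"],o["qpos"].round(2))
E
```

```text
time_s: 6.35
ee_pos: [0.6036, -0.0987, 0.3022]
eef_rot: [2.357, -0.001, 1.601]
force: [-5.6, -3.0, -1.7]
grip_width: 0.0111
grip_force: 15.0
time_s: 7.15
ee_pos: [0.6717, -0.0968, 0.3313]
eef_rot: [2.355, -0.001, 1.601]
force: [-1.1, -3.8, 0.5]
grip_width: 0.0116
grip_force: 15.0
0.24157851375801048 62.63181287142592 [-0.05925358 -0.00026129  0.23419904] [-1.09090089 -3.82181731  0.50969459] 0.011580230628907907 [-0.28  0.18  1.6   0.37  0.64 -0.52]
```

To row units: 0.009 m / 0.4 = 0.0225, 0.0087 m / 0.4 = 0.0218.

```bash
python3 shift.py '[{"d": [0, 0.0225, 0.0138]}, {"d": [0, 0.0218, 0.015]}, {"d": [0, 0.017, 0.012]}, {"d": [0, 0.0063, 0.0045]}, {"d": [0, 0.0043, 0.003]}, {}, {}]'
python3 - <<'E'
from h import *
o=ctrl.get_obs();p=o["ee_pos"]+.003*Ro.from_euler('xyz',o["eef_rot"]).apply([0,0,1])-HI
q=CR.inv().apply(p);print(np.hypot(q[0],q[2]),np.degrees(np.arctan2(q[2],-q[0]))-13.17,q,o["force"],o["grip_width"],o["qpos"].round(2))
c=ctrl.camera("scene");cv2.imwrite("pics/s2.png",c["pixels"])
E
```

```text
time_s: 7.85
ee_pos: [0.7037, -0.0958, 0.3374]
eef_rot: [2.359, -0.001, 1.602]
force: [-20.8, -4.4, 2.4]
grip_width: 0.0116
grip_force: 15.0
0.24180053101880247 70.35898193223107 [-0.02725107 -0.00029878  0.24026002] [-20.81231927  -4.4409516    2.35413655] 0.011646103200159855 [-0.26  0.25  1.5   0.34  0.66 -0.48]
```

View pics/s2.png

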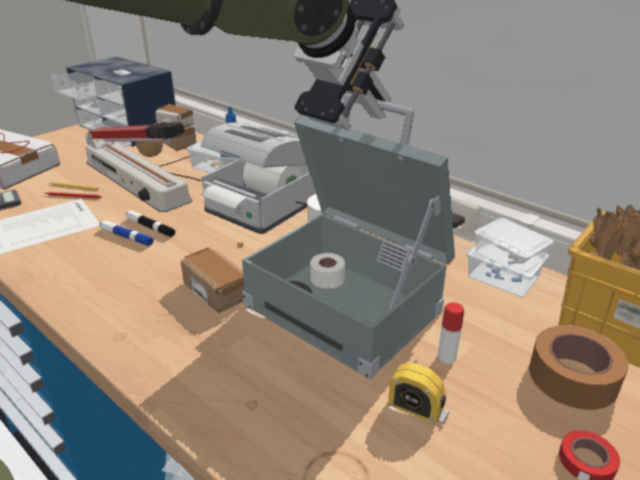

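At 70.4° with 21 N against the stop, the stay appears straight (knee near (410,250)). I'll open a little and withdraw along the tool axis.

To row units: -0.04 m / 0.4 = -0.1, -0.03 m / 0.4 = -0.075.

```bash
python3 shift.py '[{}, {}, {}, {"d": [0, 0, -0.025]}, {"d": [0, 0, -0.075]}, {"d": [0, 0, -0.1]}, {"d": [0, 0, -0.1]}, {"d": [0, 0, -0.05]}]' 0.028 15
python3 - <<'E'
from h import *
c=ctrl.camera("scene");cv2.imwrite("pics/s3.png",cv2.resize(c["pixels"][90:340,240:500],None,fx=2.3,fy=2.3,interpolation=2))
P=CH+CR.apply([-.009,-.09,.148]);print(P,proj(c,P))
for y in(-.023,.023): print(proj(c,P+[0,y,0]))
E
```

```text
time_s: 8.7
ee_pos: [0.6041, -0.0985, 0.4411]
eef_rot: [2.351, 0.0, 1.601]
force: [-0.2, -0.0, 0.1]
grip_width: 0.028
grip_force: 0.0
[ 0.62686059 -0.18795645  0.148     ] (np.float64(389.9557363018527), np.float64(256.1086517094237))
(np.float64(403.1451412841034), np.float64(262.02470493477216))
(np.float64(377.1841632640538), np.float64(250.38001528005307))
```

View pics/s3.png

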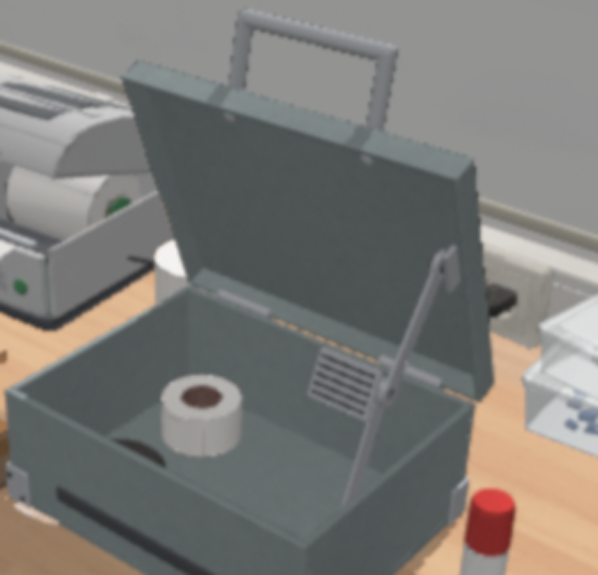

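The lid stands by itself. The ribbed thumb plate is centred at scene (390,256), exactly where my chest pose predicts it: (0.627,-0.188,0.148). I'll close the fingers and turn the tool across.

To row units: -0.005 m / 0.4 = -0.0125, 0.15 rad / 1.5708 = 0.0955.

```bash
python3 shift.py '[{"d": [0, 0, -0.0125], "rot": [0, 0, 0.0955]}, {"d": [0, 0, -0.0125], "rot": [0, 0, 0.0955]}, {"d": [0, 0, -0.0125], "rot": [0, 0, 0.0955]}, {"d": [0, 0, -0.0125], "rot": [0, 0, 0.0955]}, {"d": [0, 0, -0.0125], "rot": [0, 0, 0.0955]}, {"d": [0, 0, -0.0125], "rot": [0, 0, 0.0955]}, {"rot": [0, 0, 0.0955]}, {"rot": [0, 0, 0.0955]}, {"rot": [0, 0, 0.0955]}, {"rot": [0, 0, 0.0955]}]' 0 15
python3 - <<'E'
from h import *
P=CH+CR.apply([-.009,-.09,.148]);R=ori(.82,True);z=R.apply([0,0,1])
togo(P+CR.apply([-.054,0,.025])-.022*z,R);print(z,R.as_matrix().round(2).tolist())
E
```

```text
time_s: 9.75
ee_pos: [0.5848, -0.0992, 0.458]
eef_rot: [3.079, -0.784, 0.12]
force: [-0.1, 0.3, 0.3]
grip_width: 0.0008
grip_force: 0.0
t 9.75 pos [ 0.5848 -0.0992  0.458 ] F [-0.1  0.3  0.3] q [-0.34 -0.07  1.57  0.33  0.91  1.04]
d in tool now [-0.2181  0.0765  0.1689] in target axes [-0.2184  0.09    0.1616] rotvec [-0.0018  0.0339  0.0631]
[ 0.73079     0.02280805 -0.68222121] [[0.68, 0.03, 0.73], [0.02, -1.0, 0.02], [0.73, 0.0, -0.68]]
```

To row units: 0.03 m / 0.4 = 0.075, -0.027 m / 0.4 = -0.0675, 0.063 rad / 1.5708 = 0.0401.

```bash
python3 shift.py '[{"rot": [0, 0.0216, 0.0401]}, {"d": [-0.0675, 0.0275, 0.025]}, {"d": [-0.0675, 0.0275, 0.025]}, {"d": [-0.0675, 0.0275, 0.05]}, {"d": [-0.0675, 0.0275, 0.05]}, {"d": [-0.0675, 0.0275, 0.05]}, {"d": [-0.0675, 0.0275, 0.05]}, {"d": [-0.0675, 0.03, 0.075]}, {"d": [-0.0675, 0.03, 0.075]}, {}]'
python3 - <<'E'
from h import *
P=CH+CR.apply([-.009,-.09,.148]);R=ori(.82,True);z=R.apply([0,0,1])
togo(P+CR.apply([-.054,0,.025])-.022*z,R)
E
```

```text
time_s: 10.75
ee_pos: [0.5563, -0.1913, 0.186]
eef_rot: [-3.14, -0.813, 0.035]
force: [0.6, 0.6, 1.0]
grip_width: 0.0002
grip_force: 0.0
t 10.75 pos [ 0.5563 -0.1913  0.186 ] F [0.6 0.6 1. ] q [-0.57  0.17  1.98  1.04  0.5   0.14]
d in tool now [ 0.0019 -0.0011 -0.001 ] in target axes [ 0.0019 -0.0011 -0.001 ] rotvec [-0.0041  0.007   0.0025]
```

To row units: 0.016 m / 0.4 = 0.04, 0.004 m / 0.4 = 0.01.

```bash
python3 shift.py '[{"d": [0.015, -0.0025, 0.04]}, {"d": [0.015, 0, 0.04]}, {"d": [0.0125, 0, 0.04]}, {"d": [0.01, 0, 0.0175]}, {"d": [0.01, 0, 0.0175]}, {"d": [0.01, 0, 0.0175]}, {"d": [0.01, 0, 0.0175]}, {}]'
python3 - <<'E'
from h import *
P=CH+CR.apply([-.009,-.09,.148]);R=ori(.82,True);z=R.apply([0,0,1])
togo(P+CR.apply([.045,0,-.012])-.022*z,R)
c=ctrl.camera("scene");cv2.imwrite("pics/s4.png",cv2.resize(c["pixels"][40:340,200:500],None,fx=2,fy=2,interpolation=2))
E
```

```text
time_s: 11.55
ee_pos: [0.6364, -0.1875, 0.1639]
eef_rot: [3.137, -0.82, 0.041]
force: [-0.8, 0.2, 0.1]
grip_width: 0.0008
grip_force: 0.2
t 11.55 pos [ 0.6364 -0.1875  0.1639] F [-0.8  0.2  0.1] q [-0.48  0.35  1.82  1.05  0.42  0.19]
d in tool now [0.0038 0.0003 0.023 ] in target axes [0.0038 0.0002 0.023 ] rotvec [-0.0019 -0.0005  0.0064]
```

View pics/s4.png

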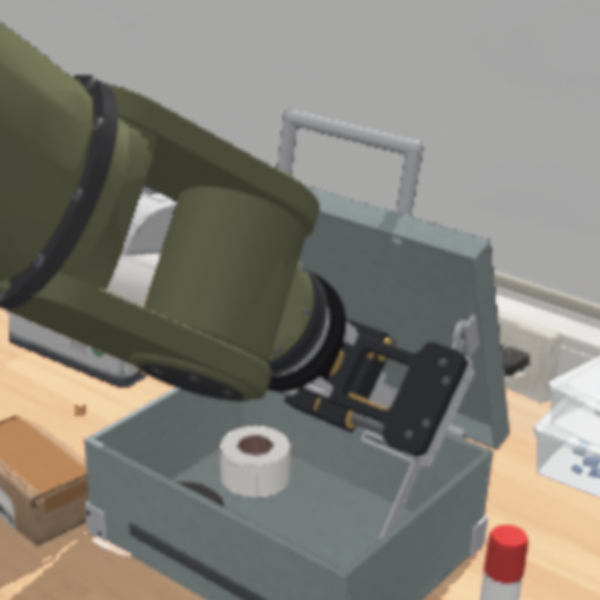

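The tool bears on the plate and the knee is starting back (plate top at about (385,440) in the crop). I'll push on 25 mm.

```bash
python3 shift.py '[{"d": [0.0075, 0, 0.02]}, {"d": [0.005, 0, 0.02]}, {"d": [0.005, 0, 0.02]}]'
python3 - <<'E'
from h import *
P=CH+CR.apply([-.009,-.09,.148]);R=ori(.82,True);z=R.apply([0,0,1])
togo(P+CR.apply([.045,0,-.012])-.022*z,R)
c=ctrl.camera("scene");cv2.imwrite("pics/s5.png",cv2.resize(c["pixels"][40:340,200:500],None,fx=2,fy=2,interpolation=2))
E
```

```text
time_s: 11.9
ee_pos: [0.6577, -0.187, 0.1517]
eef_rot: [3.137, -0.819, 0.04]
force: [-22.6, -1.4, 6.2]
grip_width: 0.0003
grip_force: 10.3
t 11.9 pos [ 0.6577 -0.187   0.1517] F [-22.6  -1.4   6.2] q [-0.46  0.41  1.77  1.06  0.41  0.19]
d in tool now [-0.0018 -0.0001 -0.001 ] in target axes [-0.0018 -0.     -0.001 ] rotvec [-0.0015  0.0012  0.006 ]
```

View pics/s5.png

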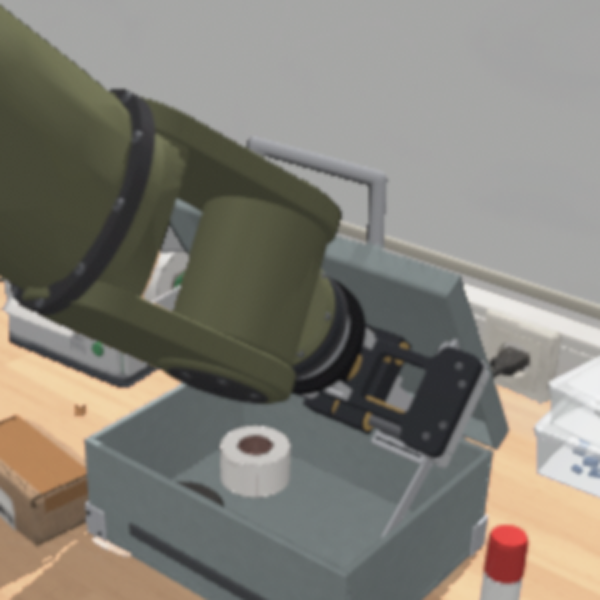

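The knee is well folded and the lid is sinking. I'll draw back horizontally now.

To row units: -0.036 m / 0.4 = -0.09, -0.034 m / 0.4 = -0.085.

```bash
python3 shift.py '[{"d": [-0.055, 0, -0.0475]}, {"d": [-0.085, 0, -0.0825]}, {"d": [-0.085, 0, -0.09]}, {"d": [-0.085, 0, -0.09]}]'
python3 - <<'E'
from h import *
c=ctrl.camera("scene");cv2.imwrite("pics/s6.png",cv2.resize(c["pixels"][40:340,200:500],None,fx=2,fy=2,interpolation=2))
E
```

```text
time_s: 12.35
ee_pos: [0.4815, -0.1929, 0.1462]
eef_rot: [3.137, -0.82, 0.041]
force: [0.5, -0.7, 0.0]
grip_width: 0.0005
grip_force: 0.0
```

View pics/s6.png

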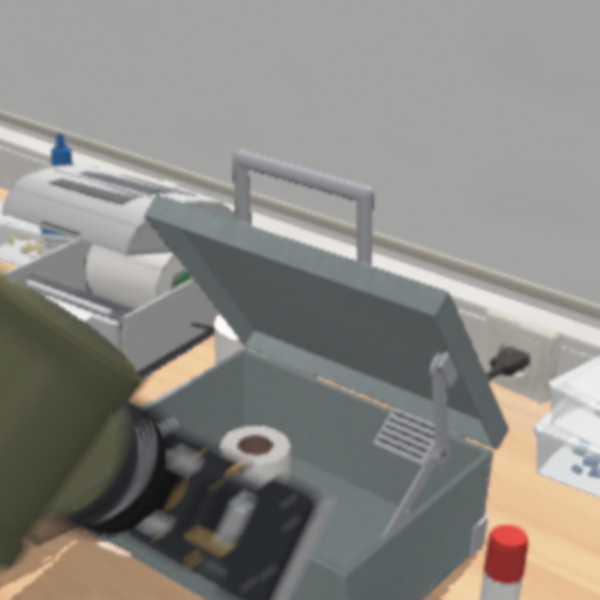

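Knee folded, lid clear of the tool and still up. I'll draw back further, then wait.

To row units: -0.045 m / 0.4 = -0.1125, -0.02 m / 0.4 = -0.05.

```bash
python3 shift.py '[{"d": [0, 0, -0.1125]}, {"d": [0, 0, -0.1125]}, {"d": [0, 0, -0.1125]}, {"d": [0, 0, -0.05]}, {}, {}, {}, {}, {}, {}]'
for i in 1 2 3 4 5 6 7 8 9; do python3 shift.py '[{}, {}, {}, {}, {}, {}, {}, {}, {}, {}]'|head -2|tail -1; done
python3 - <<'E'
from h import *
c=ctrl.camera("scene");cv2.imwrite("pics/s7.png",c["pixels"])
E
```

```text
time_s: 13.4
ee_pos: [0.3698, -0.1969, 0.2517]
eef_rot: [3.138, -0.82, 0.04]
force: [-0.0, 0.3, 0.1]
grip_width: 0.0002
grip_force: 0.0
ee_pos: [0.3696, -0.197, 0.2522]
ee_pos: [0.3696, -0.1971, 0.2522]
ee_pos: [0.3696, -0.197, 0.2522]
ee_pos: [0.3696, -0.197, 0.2521]
ee_pos: [0.3696, -0.1971, 0.2522]
ee_pos: [0.3696, -0.1971, 0.2522]
ee_pos: [0.3696, -0.197, 0.2521]
ee_pos: [0.3696, -0.197, 0.2521]
ee_pos: [0.3696, -0.197, 0.2521]
```

View pics/s7.png

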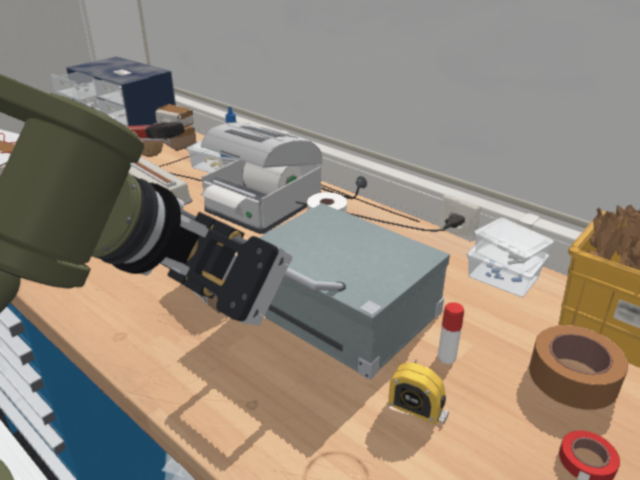

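The lid looks shut (front right corner at (373,317) again) and the bystanders have not moved. I'll wait a few seconds more, compare with the first picture, and hand in if they match.

```bash
for i in 1 2 3 4; do python3 shift.py '[{}, {}, {}, {}, {}, {}, {}, {}, {}, {}]'|head -1; done
python3 - <<'E'
from h import *
c=ctrl.camera("scene")["pixels"];a=cv2.imread("pics/scene0.png")
d=cv2.absdiff(a,c).max(2)[200:420,345:480];print(d.mean(),(d>25).sum())
t=ctrl.camera("top")["pixels"];b=cv2.imread("pics/top0.png");d=cv2.absdiff(t,b).max(2)
print([(n,d[s].mean().round(2),(d[s]>25).sum()) for n,s in(("carton",np.s_[245:300,210:275]),("lid",np.s_[180:300,285:430]),("right",np.s_[240:330,420:470]))])
if (cv2.absdiff(a,c).max(2)[200:420,345:480]>25).sum()<60: print(ctrl.hand_in())
E
```

```text
time_s: 23.45
time_s: 24.45
time_s: 25.45
time_s: 26.45
15.723501683501684 0
[('carton', np.float64(1.4), np.int64(0)), ('lid', np.float64(1.16), np.int64(0)), ('right', np.float64(1.29), np.int64(0))]
the job is handed in; nothing more can be done
None
```

The stay locked and held the lid open on its own for over 2 s, then folded when its knee was pushed; the lid sank until the pictures matched the start, the loose things hadn't moved, and I handed the job in at about 26 s (no verdict shown).

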